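Find the heavy side of a mixer drum by feel and hold it down

TASK

The closed drum of the tube mixer is loaded unevenly and nothing outside shows where its heavy side is. Turn the drum by its pegs to feel which side is heavy, bring that side straight down, and finish still gripping a peg firmly, holding the drum still with its heavy side at the bottom. Leave the things standing around the mixer where they are.

Things in the scene. Friction and masses are not known exactly. Their poses are not given: they have to be found in the camera images.
- mixer: Tube mixer, fixed to the bench; origin on the bench right under the middle of the pegs. Cream housing 140 mm wide at x = -210 to -108 mm of its frame, top 217 mm above the bench, on a black foot 160 mm wide, 20 mm high (x = -220 to -20 mm). In front of it the closed grey drum, radius 72 mm (x = -100 to -42 mm), on a level axle 150 mm above the bench, with an aluminium disc on its front.
- axle (a point): Point on the drum's axle half-way along the six pegs, 150 mm above the bench. Its x axis runs level along the axle, the way the pegs stick out (away from the housing); y is level, z up. Does not turn with the drum. The disc of radius 88 mm that carries the pegs has its front face at x = -32 mm; a hub of radius 22 mm reaches x = -22 mm.
- drum (a joint): Turn of the drum (rad), endless. Six like pegs parallel to the axle, 60 degrees apart, on a circle of radius 72 mm: peg k at y = -72 mm sin(a), z = 72 mm cos(a) from the axle point, a = joint + k 60 degrees (0: one peg right at the top; positive takes it towards -y). The value tells nothing of the heavy side, which lies elsewhere on the drum in every run.
- peg (a point): Middle of peg 0, where it is gripped; turns with the drum. Each peg is a freely turning black roller, 18 mm thick and 56 mm long along the axle (x = -29 to 27 mm of the axle frame), with a 21 mm steel cap on its end, to x = 33 mm. Between neighbouring pegs 54 mm is clear.
- disc (a point): Centre of the disc's front face. The drum is stiff and stays where it is left: constant bearing friction, about 0.42 N m (6 N at a peg). The heavy side pulls 0.25 to 0.37 N m (3.4 to 5.1 N at a peg) when level with the axle, less by the sine of its angle from straight down. A peg is thus harder to push the way that lifts the heavy side than the way that lowers it.
- flask_mid (a point): bystander: amber bottle, diameter 52 mm, height 100 mm, beside the housing; its centre half-way up
- jar_mid (a point): bystander: low jar with white lid, diameter 60 mm, height 55 mm, beside the pegs; its centre half-way up
- weight_mid (a point): bystander: small brass weight, diameter 32 mm, height 45 mm, on the other side of the pegs; its centre half-way up

How it is judged:
By the outcome, as a careful person would: the job done as asked, in the order asked, and still so for the second after the job is handed in, while the arm keeps its last pose, push and grip.
It also fails if it takes over 72 s, if anything falls off the work surface, if the arm or the gripper's body presses on something with over 40 N, if the wrist force passes 120 N, or if a joint passes its speed limit or range.

ROBOT

A 6-joint arm with a two-finger parallel gripper is mounted at the origin on the work surface. World frame = base frame: x ahead of the robot, y to its left, z up, the work surface at z = 0. Lengths are in m, angles in rad, forces in N, time in s.
With the tool pointing down it reaches from about 0.25 to 0.775 m from the base axis. Payload 4 kg.
Tool frame: the origin (TCP) lies at the very end of the fingers, on their centre line; the grasp point (between the pads) lies 19 mm behind it; z points along the fingers, y is the line along which they close (so a half turn about z gives the same grasp; the last joint's range is limited). The gripper opens to 94 mm and grips with 3 to 60 N. Pads are 16 mm wide; open, the fingers measure 119 mm over their backs; the gripper's body (75 mm by 177 mm) begins 78 mm behind the grasp point.
Start: joints at [-1.413, 0.087, 1.371, -0, 1.684, -0.103], TCP at [0.142, -0.531, 0.206] pointing down, gripper open.
Joint ranges: [-3.1, 3.1], [-0.76, 2.03], [0.27, 2.55], [-1.08, 4.22], [0.17, 2.65], [-2.57, 2.57]. Speed limits (rad/s): [2.79, 2.79, 3.14, 3.14, 3.14, 3.14].

INTERFACE

Orientations are given as [roll, pitch, yaw] about the fixed x, y, z axes, in that order (R = Rz(yaw) Ry(pitch) Rx(roll)).
In Python, from bench import robot, vision gives the robot as it stands.
- The arm moves only by the shell command python3 -m crank 'ROWS'. ROWS is JSON, a list of rows, each a list of 3 entries, a list of its own where there are three numbers: the closure, from 0 (fully open) to 1 (shut), then the shift along the tool's x, y, z in m, then the turn, a rotation vector about the tool's x, y, z in degrees. A call has 1 to 8 rows; each row shifts and turns the commanded pose from where the row before left it, along the tool's axes as they then stand; what a row does not reach is not made up. A row lasts 1/10 s, in which the tool goes at most 50 mm and 8.59 degrees, less where a joint would pass 70% of its speed; a pose out of reach is approached as far as the arm can. A call with a gripper value outside its range is refused whole. The fingers move at their own pace and stop on an object; the grip force is fixed at half the most. Time passes only in rows, so rows that do not move let the fingers close. It gives the time, the measured TCP pose, the force, the opening and the grip force at its end, in the units of the state.
- robot.get_obs(): the state, without advancing time (a new reading comes with each control period).
- vision.snapshot(name): name is "side" or "top"; returns a dict with "color" (400x640x3 uint8, red, green, blue), "z_map" (400x640 float32, m along the optical axis (not along the pixel's ray), 0 where there is no reading), "fx", "fy", "cx", "cy" (pixels), "R" (3x3) and "t" (3): a world point X has camera coordinates R X + t. Camera axes: x right, y down, z forward; pixel columns grow to the right and rows downward; lengths in m; the calibration is good to about 2 mm. A picture is of the moment at which its call begins.
- robot.close_job(): hands the job in; it is judged then, once.
The state is a dict: "time": time; "joint_positions": joint angles; "qvel": joint speeds; "joint_torque": joint torques, N m; "tool_pos": TCP position; "ee_rot": TCP orientation; "wrist_force": force on the tool from outside, world axes, zero at the start; "wrist_torque": the same for the moment, N m; "width": finger opening in m; "finger_force": force on a finger pad.
Only numpy, scipy, OpenCV 4.12 (cv2) and the standard library are available. Lean on these libraries where they do the work, as an engineer would, in place of code of your own. Each camera call takes 0.05 s, during which the arm holds its last target. There are 200 camera calls.

## Working session

There is one attempt and no reset: what is moved stays moved. The work goes in short steps, Python scripts to look and compute and a shell command to move; the robot and the scene stay as the last step left them, time stands still between calls to the robot, and variables do not carry over. Pictures are saved under pics/ and viewed, at most 10 in all, crops included, and the job is handed in when it is done.

```bash
ls; mkdir -p pics; python3 - <<'E'
from bench import robot, vision
import cv2,numpy as np
for n in("side","top"):
    s=vision.snapshot(n); cv2.imwrite(f"pics/{n}0.png",s["color"][:,:,::-1]); np.savez(f"{n}0.npz",**s)
    print(n,s["fx"],s["cx"],s["cy"],s["R"],s["t"])
print(robot.get_obs())
E
```

```text
pics
side 428.01561680649814 314.9977652308531 194.4489709981458 [[-0.99058078 -0.13543596 -0.02016982]
 [-0.06375051  0.58651793 -0.80742343]
 [ 0.12118413 -0.79853229 -0.5896275 ]] [0.49927886 0.11678469 0.75619677]
top 499.96127572476996 312.52769908572486 199.02041776225926 [[-0.02560749 -0.99966841  0.00270675]
 [-0.99605635  0.02528469 -0.08504372]
 [ 0.08494709 -0.00487383 -0.99637354]] [0.03978193 0.53606618 1.1031947 ]
{'time': 0.1, 'joint_positions': array([-1.41309858e+00,  8.78912362e-02,  1.37207750e+00,  1.87763510e-06,
        1.68361407e+00, -1.03075261e-01]), 'qvel': array([ 0.0003697 ,  0.0006833 , -0.00499994,  0.00140004, -0.00049198,
        0.00117734]), 'joint_torque': array([ 1.75449222e-03, -3.41254306e+01, -3.03300977e+01,  7.18504982e-02,
        3.04224459e-02, -1.02576623e-04]), 'tool_pos': array([ 0.14173685, -0.53091456,  0.20442869]), 'ee_rot': array([-3.13961325e+00, -2.06629226e-04,  2.60773017e-01]), 'wrist_force': array([0.4104087 , 0.43988981, 0.59960179]), 'wrist_torque': array([-0.00838323,  0.03022813, -0.02893321]), 'finger_force': 0.0, 'width': 0.09383921310560558}
```

View pics/side0.png

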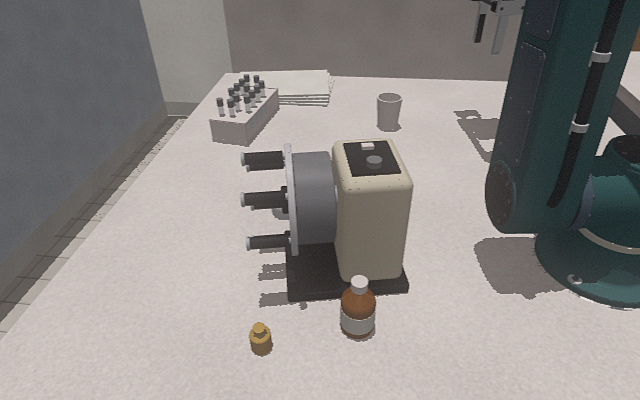

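View pics/top0.png

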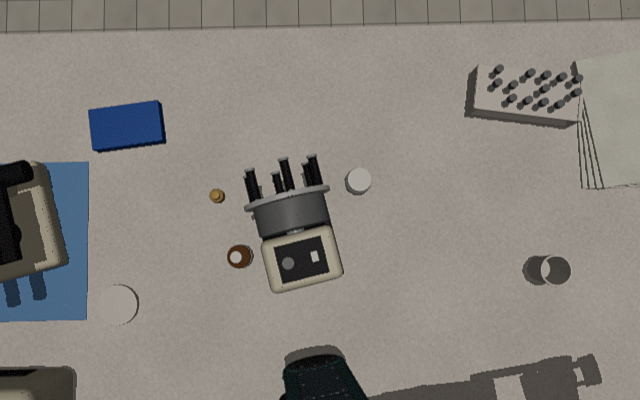

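```bash
cat > h.py <<'E'
import numpy as np,cv2
def load(n): return dict(np.load(n))
def w(s,u,v,d=None):
    d=s["z_map"][int(round(v)),int(round(u))] if d is None else d
    return s["R"].T@(np.array([(u-s["cx"])/s["fx"]*d,(v-s["cy"])/s["fy"]*d,d])-s["t"])
def cloud(s):
    v,u=np.mgrid[:400,:640];d=s["z_map"]
    c=np.stack([(u-s["cx"])/s["fx"]*d,(v-s["cy"])/s["fy"]*d,d],-1)-s["t"]
    P=c@s["R"]; P[d==0]=np.nan; return P
E
python3 - <<'E'
from h import *
np.set_printoptions(precision=4,suppress=True)
t=load("top0.npz");s=load("side0.npz")
for n,u,v in[("weight",217,196),("flask",237,257),("jar",358,180),("capA",249,171),("capB",284,159),("capC",313,155),("low",275,175),("low2",305,168),("housing",290,250),("discL",247,208),("discR",327,188)]: print(n,w(t,u,v))
for n,u,v in[("p1",243,160),("p2",243,201),("p3",248,244),("weight",260,345),("flask",358,315)]: print("side",n,w(s,u,v))
# housing top
P=cloud(t);m=(abs(P[...,2]-.214)<.006)
m[:225]=0;m[300:]=0;m[:,:255]=0;m[:,350:]=0
r=cv2.minAreaRect((P[m][:,:2]*1000).astype(np.float32));print(r)
b=cv2.boxPoints(r);print(b)
# plane of the disc from side cam? view crops
for n,(x0,y0,x1,y1) in dict(top0=(225,135,385,255),).items():
    i=cv2.imread(f"pics/{n}.png")[y0:y1,x0:x1]; cv2.imwrite(f"pics/{n}c.png",cv2.resize(i,None,fx=5,fy=5,interpolation=2))
E
```

```text
weight [0.5471 0.237  0.0444]
flask [0.4135 0.1867 0.0975]
jar [ 0.5732 -0.0744  0.0574]
capA [0.5784 0.1466 0.2001]
capB [0.5949 0.078  0.2296]
capC [0.6091 0.0238 0.1831]
low [0.5846 0.105  0.0885]
low2 [0.5943 0.0405 0.1139]
housing [0.427  0.071  0.2177]
discL [0.5085 0.1525 0.1916]
discR [ 0.5445 -0.0018  0.1781]
side p1 [0.5934 0.0888 0.2246]
side p2 [0.578  0.1548 0.2003]
side p3 [0.5764 0.1648 0.1303]
side weight [0.547  0.2556 0.0239]
side flask [0.4126 0.2134 0.0571]
((421.2060546875, 54.13722610473633), (124.71050262451172, 136.93431091308594), 12.428238868713379)
[[345.5768 107.58  ]
 [375.0473 -26.1454]
 [496.8354   0.6944]
 [467.3648 134.4198]]
```

View pics/top0c.png

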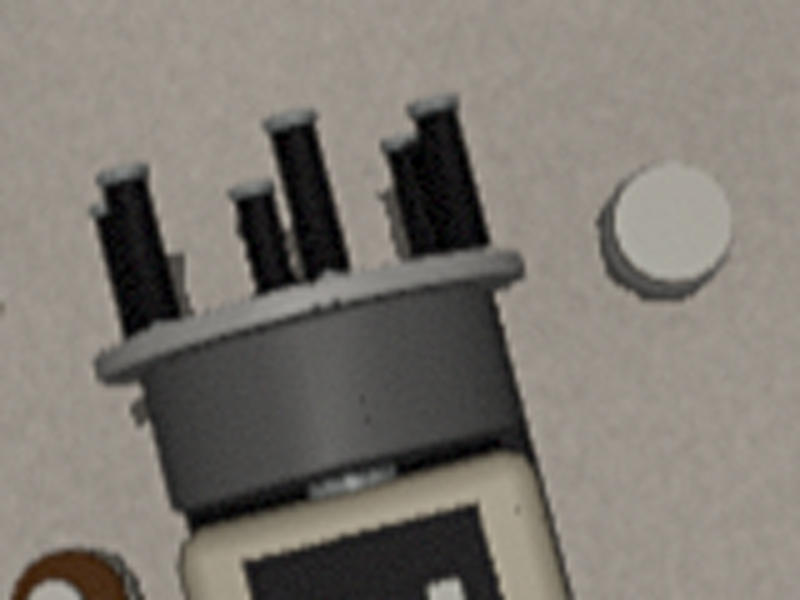

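```bash
python3 -m crank '[[0.4,[0,0,-0.045],[0,0,0]],[0.4,[0,0,-0.045],[0,0,0]],[0.4,[0.036,-0.029,0],[0,0,0]],[0.4,[0.036,-0.029,0],[0,0,0]],[0.4,[0.036,-0.029,0],[0,0,0]],[0.4,[0.036,-0.029,0],[0,0,0]],[0.4,[0.036,-0.029,0],[0,0,0]],[0.4,[0.036,-0.029,0],[0,0,0]]]'
python3 -m crank '[[0.4,[0.036,-0.029,0],[0,0,0]],[0.4,[0.036,-0.029,0],[0,0,0]],[0.4,[0.036,-0.029,0],[0,0,0]],[0.4,[0.036,-0.029,0],[0,0,0]],[0.4,[0.036,-0.029,0],[0,0,0]],[0.4,[0.036,-0.029,0],[0,0,0]],[0.4,[0,0,0],[0,0,0]],[0.4,[0,0,0],[0,0,0]]]'
```

```text
time: 0.9
tool_pos: [0.3062, -0.3058, 0.295]
ee_rot: [-3.141, 0.0, 0.26]
wrist_force: [0.5, -0.5, 0.2]
width: 0.0563
finger_force: 0.0
time: 1.7
tool_pos: [0.4694, -0.0831, 0.2947]
ee_rot: [-3.141, 0.002, 0.263]
wrist_force: [0.3, -1.3, 0.0]
width: 0.0564
finger_force: 0.0
```

```bash
python3 -m crank '[[0.4,[0.028,-0.025,0],[0,0,0]],[0.4,[0.028,-0.025,0],[0,0,0]],[0.4,[0.028,-0.025,0],[0,0,0]],[0.4,[0.028,-0.025,0],[0,0,0]],[0.4,[0.027,-0.024,0],[0,0,0]],[0.4,[0,0,0],[0,0,2.7]],[0.4,[0,0,0],[0,0,0]],[0.4,[0,0,0],[0,0,0]]]'
python3 - <<'E'
from bench import vision
import cv2
s=vision.snapshot("side"); cv2.imwrite("pics/s1.png",cv2.resize(s["color"][90:270,200:420,::-1],None,fx=3.3,fy=3.3,interpolation=2))
E
```

```text
time: 2.5
tool_pos: [0.5716, 0.0701, 0.2955]
ee_rot: [3.141, 0.0, 0.212]
wrist_force: [-0.0, -0.3, 0.2]
width: 0.0565
finger_force: 0.0
```

View pics/s1.png

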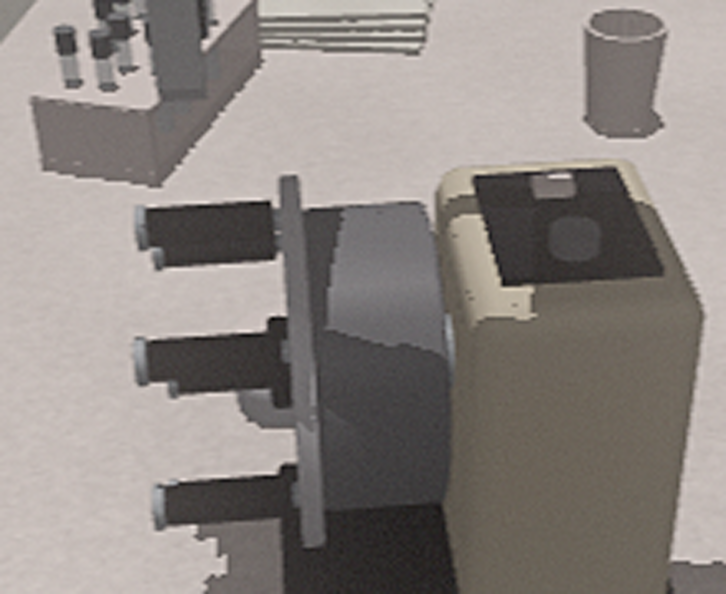

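The near finger hangs over the upper peg (crop about 180,50), clear of everything, so I'm going down to grip.

```bash
python3 -m crank '[[0.4,[0,-0.003,0.03],[0,0,0]],[0.4,[0,0,0.03],[0,0,0]],[0.4,[0,0,0.02],[0,0,0]],[0.4,[0,0,0.014],[0,0,0]],[0.4,[0,0,0],[0,0,0]]]'
python3 -m crank '[[1,[0,0,0],[0,0,0]],[1,[0,0,0],[0,0,0]],[1,[0,0,0],[0,0,0]],[1,[0,0,0],[0,0,0]],[1,[0,0,0],[0,0,0]],[1,[0,0,0],[0,0,0]]]'
```

```text
time: 3.05
tool_pos: [0.5698, 0.0738, 0.1993]
ee_rot: [-3.141, 0.004, 0.212]
wrist_force: [0.7, -0.8, -0.4]
width: 0.0563
finger_force: 0.0
time: 3.65
tool_pos: [0.5714, 0.0746, 0.2019]
ee_rot: [3.141, -0.001, 0.214]
wrist_force: [0.5, -1.0, 1.0]
width: 0.0163
finger_force: 30.0
```

```bash
(
python3 -m crank '[[1,[0,0.0061,0.0014],[0,0,0]]]'
python3 -m crank '[[1,[0,0.0060,0.0018],[0,0,0]]]'
python3 -m crank '[[1,[0,0.0058,0.0024],[0,0,0]]]'
python3 -m crank '[[1,[0,0.0056,0.0029],[0,0,0]]]'
python3 -m crank '[[1,[0,0.0053,0.0034],[0,0,0]]]'
python3 -m crank '[[1,[0,0.0050,0.0038],[0,0,0]]]'
python3 -m crank '[[1,[0,0.0046,0.0043],[0,0,0]]]'
python3 -m crank '[[1,[0,0.0043,0.0046],[0,0,0]]]'
python3 -m crank '[[1,[0,0.0038,0.0050],[0,0,0]]]'
python3 -m crank '[[1,[0,0.0034,0.0053],[0,0,0]]]'
python3 -m crank '[[1,[0,0.0029,0.0056],[0,0,0]]]'
python3 -m crank '[[1,[0,0.0024,0.0058],[0,0,0]]]'
) > f1.txt; grep -E 'pos|force' f1.txt
```

```text
tool_pos: [0.572, 0.0722, 0.2014]
wrist_force: [-3.1, 9.0, 5.4]
finger_force: 30.0
tool_pos: [0.5733, 0.0666, 0.2]
wrist_force: [-2.3, 8.2, 5.1]
finger_force: 30.0
tool_pos: [0.5748, 0.0606, 0.1979]
wrist_force: [-2.7, 7.3, 4.9]
finger_force: 30.0
tool_pos: [0.5761, 0.0548, 0.1952]
wrist_force: [-3.3, 5.7, 6.8]
finger_force: 30.0
tool_pos: [0.5774, 0.0492, 0.1919]
wrist_force: [-2.4, 4.8, 7.3]
finger_force: 30.0
tool_pos: [0.5786, 0.044, 0.1882]
wrist_force: [-2.6, 5.0, 7.2]
finger_force: 30.0
tool_pos: [0.5798, 0.0391, 0.184]
wrist_force: [-1.7, 3.2, 7.3]
finger_force: 30.0
tool_pos: [0.5808, 0.0346, 0.1794]
wrist_force: [-1.4, 3.9, 6.3]
finger_force: 30.0
tool_pos: [0.5818, 0.0305, 0.1744]
wrist_force: [-1.5, 2.4, 6.2]
finger_force: 30.0
tool_pos: [0.5826, 0.0269, 0.169]
wrist_force: [-2.0, 1.7, 6.7]
finger_force: 30.0
tool_pos: [0.5833, 0.0238, 0.1634]
wrist_force: [-0.8, 1.7, 7.1]
finger_force: 30.0
tool_pos: [0.5839, 0.0212, 0.1575]
wrist_force: [-1.0, 0.2, 5.7]
finger_force: 30.0
```

```bash
(
python3 -m crank '[[1,[0,-0.0024,-0.0058],[0,0,0]]]'
python3 -m crank '[[1,[0,-0.0029,-0.0056],[0,0,0]]]'
python3 -m crank '[[1,[0,-0.0034,-0.0053],[0,0,0]]]'
python3 -m crank '[[1,[0,-0.0038,-0.0050],[0,0,0]]]'
python3 -m crank '[[1,[0,-0.0043,-0.0046],[0,0,0]]]'
python3 -m crank '[[1,[0,-0.0046,-0.0043],[0,0,0]]]'
python3 -m crank '[[1,[0,-0.0050,-0.0038],[0,0,0]]]'
python3 -m crank '[[1,[0,-0.0053,-0.0034],[0,0,0]]]'
python3 -m crank '[[1,[0,-0.0056,-0.0029],[0,0,0]]]'
python3 -m crank '[[1,[0,-0.0058,-0.0024],[0,0,0]]]'
python3 -m crank '[[1,[0,-0.0060,-0.0018],[0,0,0]]]'
python3 -m crank '[[1,[0,-0.0061,-0.0014],[0,0,0]]]'
python3 -m crank '[[1,[0,-0.0062,-0.0008],[0,0,0]]]'
python3 -m crank '[[1,[0,-0.0063,-0.0003],[0,0,0]]]'
python3 -m crank '[[1,[0,-0.0063,0.0003],[0,0,0]]]'
python3 -m crank '[[1,[0,-0.0062,0.0008],[0,0,0]]]'
python3 -m crank '[[1,[0,-0.0061,0.0014],[0,0,0]]]'
python3 -m crank '[[1,[0,-0.0060,0.0018],[0,0,0]]]'
python3 -m crank '[[1,[0,-0.0058,0.0024],[0,0,0]]]'
python3 -m crank '[[1,[0,-0.0056,0.0029],[0,0,0]]]'
python3 -m crank '[[1,[0,-0.0053,0.0034],[0,0,0]]]'
python3 -m crank '[[1,[0,-0.0050,0.0038],[0,0,0]]]'
python3 -m crank '[[1,[0,-0.0046,0.0043],[0,0,0]]]'
python3 -m crank '[[1,[0,-0.0043,0.0046],[0,0,0]]]'
python3 -m crank '[[1,[0,-0.0038,0.0050],[0,0,0]]]'
python3 -m crank '[[1,[0,-0.0034,0.0053],[0,0,0]]]'
python3 -m crank '[[1,[0,-0.0029,0.0056],[0,0,0]]]'
python3 -m crank '[[1,[0,-0.0024,0.0058],[0,0,0]]]'
) > f2.txt
cat > an.py <<'E'
import re,numpy as np,sys
from scipy.optimize import least_squares
u=np.array([.9766,.215]);v=np.array([-.215,.9766]);A=np.array([.5623,.0854])
def rd(f):
    t=open(f).read()
    g=lambda k:np.array([eval(x) for x in re.findall(k+r': (\[.*?\])',t)])
    return g('tool_pos'),g('wrist_force')
X=[]
for f,s in zip(sys.argv[1::2],map(int,sys.argv[2::2])):
    p,F=rd(f)
    y=(p[:,:2]-A)@v; z=p[:,2]+.019-.150; fy=F[:,:2]@v
    for Y,Z,b,c in zip(y,z,fy,F[:,2]): X.append((s,Y,Z,b,c))
X=np.array(X);s,y,z,fy,fz=X.T
# circle fit
r=least_squares(lambda q:np.hypot(y-q[0],z-q[1])-.072,[0,0]);cy,cz=r.x;print("centre off mm",r.x*1000,"rms",np.std(r.fun)*1000)
a=np.arctan2(-(y-cy),z-cz)
M=-(-(z-cz)*fy+(y-cy)*fz)   # force applied by robot = -wrist_force; torque about +x
# torque about x: y*Fz - z*Fy ; positive a takes top to -y = positive rotation about x
for i in range(len(a)): print(int(s[i]),round(np.degrees(a[i]),1),round(M[i],3),end=' | ')
D=np.c_[s,np.sin(a),np.cos(a)]
k=np.r_[1:len(a)] ; k=np.array([i for i in range(len(a)) if i>1 and s[i]==s[i-1]==s[i-2]])
c,res,_,_=np.linalg.lstsq(D[k],M[k],rcond=None)
cov=np.linalg.inv(D[k].T@D[k])*res/(len(k)-3)
print("\nfric",c[0],"S,C",c[1:],"amp",np.hypot(*c[1:]),"sd",np.sqrt(np.diag(cov)))
# M = fric*s + G sin(a - a0), a0 = a of the gripped peg at heavy bottom (robot torque needed grows with a)
a0=np.degrees(np.arctan2(-c[2],c[1]));print("a0: gripped peg angle with heavy side down",a0,"now a",np.degrees(a[-1]))
E
python3 an.py f1.txt 1 f2.txt -1; tail -6 f2.txt
```

```text
centre off mm [-0.41001416 -0.05085764] rms 0.03866273675330464
1 11.7 0.745 | 1 16.4 0.691 | 1 21.6 0.646 | 1 26.8 0.624 | 1 32.1 0.596 | 1 37.2 0.625 | 1 42.5 0.54 | 1 47.7 0.534 | 1 52.9 0.472 | 1 58.1 0.489 | 1 63.2 0.516 | 1 68.4 0.392 | -1 66.4 -0.509 | -1 61.3 -0.433 | -1 56.1 -0.352 | -1 51.1 -0.326 | -1 46.0 -0.378 | -1 40.7 -0.319 | -1 35.3 -0.339 | -1 29.8 -0.234 | -1 24.5 -0.272 | -1 19.1 -0.246 | -1 14.0 -0.126 | -1 8.9 -0.155 | -1 3.9 -0.163 | -1 -1.2 -0.218 | -1 -6.2 -0.139 | -1 -11.2 -0.183 | -1 -16.1 -0.173 | -1 -21.2 -0.155 | -1 -26.2 -0.173 | -1 -31.3 -0.123 | -1 -36.3 -0.135 | -1 -41.2 -0.176 | -1 -46.2 -0.156 | -1 -51.2 -0.237 | -1 -56.2 -0.174 | -1 -61.1 -0.196 | -1 -66.1 -0.283 | -1 -71.1 -0.229 | 
fric 0.4377837788199226 S,C [-0.10930122  0.26498158] amp 0.28663913556083725 sd [0.00821573 0.0117139  0.00960218]
a0: gripped peg angle with heavy side down -112.41546695409946 now a -71.08559299270736
time: 7.65
tool_pos: [0.5534, 0.1528, 0.1543]
ee_rot: [3.141, 0.002, 0.213]
wrist_force: [-3.8, -4.0, 2.3]
width: 0.0173
finger_force: 30.0
```

```bash
python3 -m crank '[[0.6,[0,0,0],[0,0,0]],[0.6,[0,0,0],[0,0,0]],[0.6,[0,0,0],[0,0,0]],[0.6,[0,0,-0.03],[0,0,0]],[0.6,[0,0,-0.035],[0,0,0]],[0.6,[0,0,-0.035],[0,0,0]],[0.6,[0,0.027,0],[0,0,0]],[0.6,[0,0.027,0],[0,0,0]]]'
python3 -m crank '[[0.6,[0,0,0],[0,0,0]],[0.6,[0,0,0],[0,0,0]],[0.6,[0,0,0],[0,0,0]]]'
(python3 -m crank '[[0.6,[0,0,0],[0,0,0]]]'
python3 -m crank '[[0.6,[0,0,0],[0,0,0]]]'
python3 -m crank '[[0.6,[0,0,0],[0,0,0]]]'
python3 -m crank '[[0.6,[0,0,0],[0,0,0]]]'
python3 -m crank '[[0.6,[0,0,0],[0,0,0]]]'
python3 -m crank '[[0.6,[0,0,0],[0,0,0]]]'
python3 -m crank '[[0.6,[0,0,0],[0,0,0]]]'
python3 -m crank '[[0.6,[0,0,0],[0,0,0]]]'
python3 -m crank '[[0.6,[0,0,0],[0,0,0]]]'
python3 -m crank '[[0.6,[0,0,0],[0,0,0]]]'
) > air.txt; grep wrist_force air.txt; tail -6 air.txt
python3 - <<'E'
from bench import vision
import cv2
s=vision.snapshot("top"); cv2.imwrite("pics/t2.png",cv2.resize(s["color"][120:300,200:400,::-1],None,fx=3.3,fy=3.3,interpolation=2))
s=vision.snapshot("side"); cv2.imwrite("pics/s2.png",cv2.resize(s["color"][90:270,200:420,::-1],None,fx=3.3,fy=3.3,interpolation=2))
E
```

```text
time: 8.45
tool_pos: [0.567, 0.1008, 0.2579]
ee_rot: [3.141, -0.006, 0.216]
wrist_force: [0.6, -0.2, -0.4]
width: 0.0377
finger_force: 0.0
time: 8.75
tool_pos: [0.5655, 0.1012, 0.255]
ee_rot: [-3.141, -0.0, 0.214]
wrist_force: [-0.2, 0.6, 0.5]
width: 0.0375
finger_force: 0.0
wrist_force: [-0.6, -0.3, -0.3]
wrist_force: [0.3, -0.2, -0.4]
wrist_force: [-0.3, 0.2, 0.0]
wrist_force: [0.0, 0.6, -0.6]
wrist_force: [0.5, 0.9, 0.1]
wrist_force: [0.2, -0.3, 0.0]
wrist_force: [0.7, 0.1, 0.1]
wrist_force: [0.7, -0.2, 0.7]
wrist_force: [1.1, 0.1, -0.5]
wrist_force: [0.5, -0.5, -0.3]
time: 9.75
tool_pos: [0.5656, 0.1004, 0.2551]
ee_rot: [3.141, 0.0, 0.214]
wrist_force: [0.5, -0.5, -0.3]
width: 0.0378
finger_force: 0.0
```

View pics/s2.png

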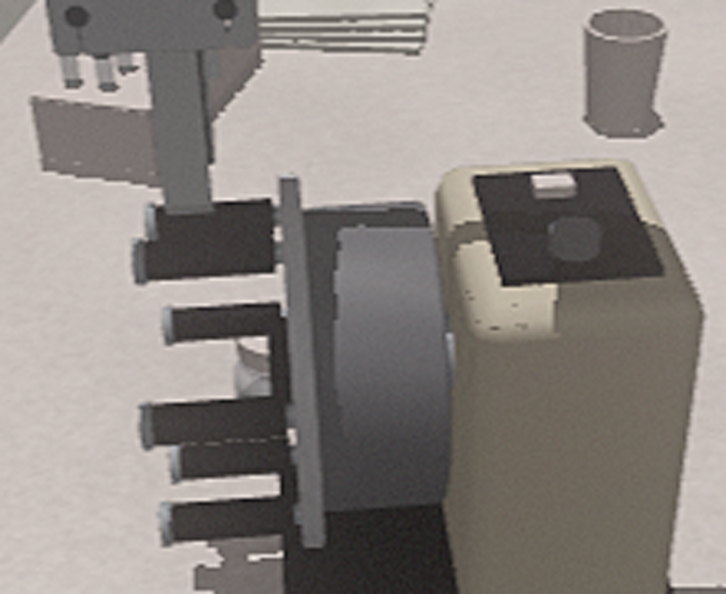

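The fingers stand over the next peg (crop 190,215), and the air bias is about zero. I'll grip this peg and sweep it both ways.

```bash
python3 -m crank '[[0.6,[0,0,0.02],[0,0,0]],[0.6,[0,0,0.02],[0,0,0]],[0.6,[0,0,0.013],[0,0,0]],[1,[0,0,0],[0,0,0]],[1,[0,0,0],[0,0,0]],[1,[0,0,0],[0,0,0]],[1,[0,0,0],[0,0,0]],[1,[0,0,0],[0,0,0]]]'
(
python3 -m crank '[[1,[0,0.0062,-0.0008],[0,0,0]]]'
python3 -m crank '[[1,[0,0.0063,-0.0003],[0,0,0]]]'
python3 -m crank '[[1,[0,0.0063,0.0003],[0,0,0]]]'
python3 -m crank '[[1,[0,0.0062,0.0008],[0,0,0]]]'
python3 -m crank '[[1,[0,0.0061,0.0014],[0,0,0]]]'
python3 -m crank '[[1,[0,0.0060,0.0018],[0,0,0]]]'
python3 -m crank '[[1,[0,0.0058,0.0024],[0,0,0]]]'
python3 -m crank '[[1,[0,0.0056,0.0029],[0,0,0]]]'
) > f3.txt
(
python3 -m crank '[[1,[0,-0.0056,-0.0029],[0,0,0]]]'
python3 -m crank '[[1,[0,-0.0058,-0.0024],[0,0,0]]]'
python3 -m crank '[[1,[0,-0.0060,-0.0018],[0,0,0]]]'
python3 -m crank '[[1,[0,-0.0061,-0.0014],[0,0,0]]]'
python3 -m crank '[[1,[0,-0.0062,-0.0008],[0,0,0]]]'
python3 -m crank '[[1,[0,-0.0063,-0.0003],[0,0,0]]]'
python3 -m crank '[[1,[0,-0.0063,0.0003],[0,0,0]]]'
python3 -m crank '[[1,[0,-0.0062,0.0008],[0,0,0]]]'
python3 -m crank '[[1,[0,-0.0061,0.0014],[0,0,0]]]'
python3 -m crank '[[1,[0,-0.0060,0.0018],[0,0,0]]]'
python3 -m crank '[[1,[0,-0.0058,0.0024],[0,0,0]]]'
python3 -m crank '[[1,[0,-0.0056,0.0029],[0,0,0]]]'
python3 -m crank '[[1,[0,-0.0053,0.0034],[0,0,0]]]'
python3 -m crank '[[1,[0,-0.0050,0.0038],[0,0,0]]]'
python3 -m crank '[[1,[0,-0.0046,0.0043],[0,0,0]]]'
python3 -m crank '[[1,[0,-0.0043,0.0046],[0,0,0]]]'
python3 -m crank '[[1,[0,-0.0038,0.0050],[0,0,0]]]'
python3 -m crank '[[1,[0,-0.0034,0.0053],[0,0,0]]]'
python3 -m crank '[[1,[0,-0.0029,0.0056],[0,0,0]]]'
python3 -m crank '[[1,[0,-0.0024,0.0058],[0,0,0]]]'
) > f4.txt
(
python3 -m crank '[[1,[0,0.0024,-0.0058],[0,0,0]]]'
python3 -m crank '[[1,[0,0.0029,-0.0056],[0,0,0]]]'
python3 -m crank '[[1,[0,0.0034,-0.0053],[0,0,0]]]'
python3 -m crank '[[1,[0,0.0038,-0.0050],[0,0,0]]]'
python3 -m crank '[[1,[0,0.0043,-0.0046],[0,0,0]]]'
python3 -m crank '[[1,[0,0.0046,-0.0043],[0,0,0]]]'
python3 -m crank '[[1,[0,0.0050,-0.0038],[0,0,0]]]'
python3 -m crank '[[1,[0,0.0053,-0.0034],[0,0,0]]]'
) > f5.txt
python3 an.py f3.txt 1 f4.txt -1 f5.txt 1; tail -6 f5.txt
```

```text
time: 10.65
tool_pos: [0.5661, 0.101, 0.2034]
ee_rot: [-3.141, -0.002, 0.214]
wrist_force: [-1.4, 2.2, 2.2]
width: 0.0178
finger_force: 30.0
centre off mm [-0.35448218  1.98354864] rms 0.0400046141243196
1 -9.3 0.765 | 1 -4.2 0.729 | 1 0.8 0.68 | 1 5.9 0.71 | 1 11.0 0.658 | 1 16.1 0.742 | 1 21.2 0.685 | 1 26.4 0.717 | -1 25.1 -0.326 | -1 20.0 -0.235 | -1 14.4 -0.202 | -1 9.1 -0.217 | -1 4.0 -0.227 | -1 -1.2 -0.127 | -1 -6.4 -0.211 | -1 -11.5 -0.206 | -1 -16.6 -0.267 | -1 -21.7 -0.312 | -1 -26.9 -0.292 | -1 -32.0 -0.381 | -1 -37.0 -0.375 | -1 -42.1 -0.446 | -1 -47.2 -0.418 | -1 -52.2 -0.485 | -1 -57.2 -0.472 | -1 -62.1 -0.513 | -1 -66.9 -0.492 | -1 -71.8 -0.528 | 1 -69.8 0.38 | 1 -65.0 0.412 | 1 -60.3 0.445 | 1 -55.5 0.405 | 1 -50.8 0.376 | 1 -46.0 0.441 | 1 -41.3 0.534 | 1 -36.5 0.557 | 
fric 0.44131035969971766 S,C [0.1830208  0.22854407] amp 0.292795162273627 sd [0.00711484 0.01369499 0.00934213]
a0: gripped peg angle with heavy side down -51.31184040371494 now a -36.5465501782334
time: 14.25
tool_pos: [0.5596, 0.1284, 0.1909]
ee_rot: [-3.131, 0.002, 0.217]
wrist_force: [3.4, 9.0, -2.1]
width: 0.0169
finger_force: 30.0
```

```bash
(python3 -m crank '[[1,[0,-0.0053,0.0040],[0,0,0]],[1,[0,-0.0047,0.0046],[0,0,0]],[1,[0,-0.0041,0.0050],[0,0,0]],[1,[0,0,0],[0,0,0]],[1,[0,0,0],[0,0,0]]]') > f6.txt; cat f6.txt; python3 - <<'E'
import re,numpy as np
p=eval(re.search(r'tool_pos: (\[.*?\])',open('f6.txt').read())[1])
v=np.array([-.215,.9766]);y=(np.array(p[:2])-[.5623,.0854])@v+.00035;z=p[2]+.019-.150-.00198
print(np.degrees(np.arctan2(-y,z)))
E
```

```text
time: 14.75
tool_pos: [0.5571, 0.1398, 0.1799]
ee_rot: [-3.137, -0.0, 0.215]
wrist_force: [0.7, 3.8, 4.9]
width: 0.0173
finger_force: 30.0
-49.323619240894786
```

```bash
(python3 -m crank '[[1,[0,-0.0022,0.0026],[0,0,0]],[1,[0,0,0],[0,0,0]],[1,[0,0,0],[0,0,0]],[1,[0,0,0],[0,0,0]],[1,[0,0,0],[0,0,0]]]') > f6.txt; cat f6.txt; python3 - <<'E'
import re,numpy as np,cv2
from bench import vision
p=eval(re.search(r'tool_pos: (\[.*?\])',open('f6.txt').read())[1])
v=np.array([-.215,.9766]);y=(np.array(p[:2])-[.5623,.0854])@v+.00035;z=p[2]+.019-.150-.00198
print(np.degrees(np.arctan2(-y,z)))
s=vision.snapshot("side"); cv2.imwrite("pics/s3.png",s["color"][:,:,::-1])
E
```

```text
time: 15.25
tool_pos: [0.5567, 0.1414, 0.1779]
ee_rot: [-3.138, -0.001, 0.215]
wrist_force: [0.3, 2.9, 6.9]
width: 0.017
finger_force: 30.0
-51.38673465807541
```

View pics/s3.png

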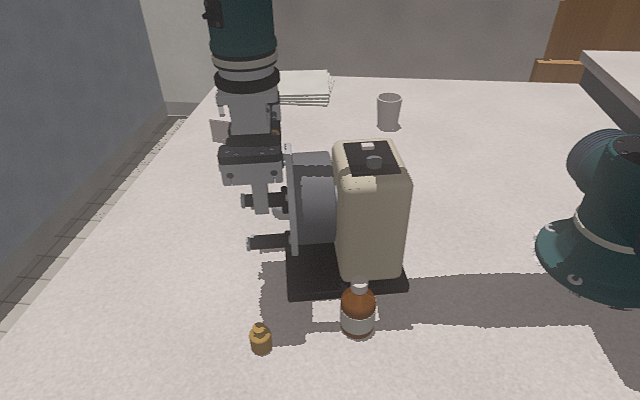

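The gripper holds the peg at (260,200). The flask (358,310) and weight (260,340) have not moved.

```bash
python3 -c "
from bench import robot
print(robot.close_job())"
```

```text
the job is handed in; nothing more can be done
None
```

I turned the drum until its heavy side, felt through two pegs whose readings agreed to about 1°, was straight down to within a few degrees. I handed the job in at about 15 s, still gripping a peg at 30 N; the flask and weight had not moved, and I did not check the jar again.

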